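Hang the polisher's guard on its sprung hinge pin

ROBOT

A 6-joint arm with a two-finger parallel gripper is mounted at the origin on the work surface. World frame = base frame: x ahead of the robot, y to its left, z up, the work surface at z = 0. Lengths are in mm, angles in rad, forces in N, time in s.
With the tool pointing down it reaches from about 275 to 750 mm from the base axis. Payload 10.2 kg.
Tool frame: the origin (TCP) lies between the finger pads; the fingertips stand ctrl.tips_ahead ahead of it and the grasp point (between the pads) lies 8 mm behind it (ctrl.tips_ahead is the distance from the TCP to the fingertips, in mm); z points along the fingers, y is the direction in which the jaws open and shut (so a half turn about z gives the same grasp; the last joint's range is limited). The gripper opens to 85 mm and grips with 20 to 120 N. Pads are 22 mm wide; open, the fingers measure 114 mm over their backs; the gripper's body (76 mm by 85 mm) begins 54 mm behind the grasp point. The pads swing forward as they close: fully open they stand 13 mm farther back than shut.
Start: joints at [-0.223, 0.313, 1.498, -0, 1.331, -0.223], TCP at [525.006, -0.014, 242.294] pointing down, gripper open.
Joint ranges: [-2.94, 2.94], [-0.97, 2.17], [0.19, 2.56], [-1.23, 4.37], [0.02, 3.11], [-2.88, 2.88]. Speed limits (rad/s): [2.39, 2.39, 3.01, 3.14, 3.14, 3.14].

INTERFACE

Orientations are given as a unit quaternion [w, x, y, z].
In Python, from rig import ctrl gives the robot as it stands. The module is installed in compiled form; this text tells all that it offers.
- The arm moves only by the tool move_arm, never from a script. Its argument "motion" is a list of rows, each an object with "offset": the shift along the tool's x, y, z in m, a list of three; "angular": the turn, a rotation vector about the tool's x, y, z in degrees, a list of three; "jaw": the finger opening in m, from 0 to 0.0854. In form: [{"offset": [tx, ty, tz], "angular": [ax, ay, az], "jaw": jaw}, ...]. A call has 1 to 5 rows; each row is the pose to reach, as a shift and turn from the pose commanded when the call began, along the tool's axes at that moment; what a row does not reach only later rows make up. A row lasts 1/8 s, in which the tool goes at most 62.5 mm and 10.7 degrees, less where a joint would pass 70% of its speed; a pose out of reach is approached as far as the arm can. A call with a gripper value outside its range is refused whole. The fingers move at their own pace and stop on an object; "squeeze" is the grip in N (left out, the last holds). Time passes only in rows, so rows that repeat a pose let the fingers close. It gives the time, the measured TCP pose, the force and the opening at its end, in the units of the state.
- ctrl.sense(): the state, without advancing time (a new reading comes with each control period).
- ctrl.capture(name): name is "scene" or "side" or "wrist"; returns a dict with "img" (400x640x3 uint8, red, green, blue), "intrinsics" (3x3 intrinsics, pixels), "rvec" (rotation vector, rad) and "tvec" (3), from world to camera coordinates, as OpenCV has them. Camera axes: x right, y down, z forward; pixel columns grow to the right and rows downward; lengths in mm; the calibration is good to about 2 mm. The wrist camera is an equidistant fisheye: a pixel r from the principal point sees the ray r / f radians off the axis. A picture is of the moment at which its call begins. There is no depth.
- ctrl.finish_job(): hands the job in, once; it reports no verdict.
The state is a dict: "time_s": time; "joints": joint angles; "dq": joint speeds; "tau": joint torques, N m; "eef_pos": TCP position; "ee_rot": TCP orientation; "force": force on the tool from outside, world axes, zero at the start; "wrist_torque": the same for the moment, N m; "grip_width": opening from 0.0 (shut) to 1.0 (fully open).
Only numpy, scipy, OpenCV 4.12 (cv2) and the standard library are available. Lean on these libraries where they do the work, as an engineer would, in place of code of your own. Each camera call takes 0.05 s, during which the arm holds its last target. There are 200 camera calls.

TASK

Take the metal guard off the plywood stand by squeezing its two finger tabs together, which pulls back the sprung hinge pin, and lift it straight out. Then hang it on the bench polisher: with the tabs still squeezed, lower it gently by feel until it rests in both cradles of the polisher's fork, and only then let go so that the pin springs fully out into its hole. Do not drop it, do not force it, and leave everything else where it stands.

Things in the scene. Friction and masses are not known exactly. Their poses are not given: they have to be found in the camera images.
- guard: Loose aluminium guard, about 0.3 kg. Origin on the axis of its round barrel (16 mm diameter, along y, from y = -84 to +96 mm), z up, x square to the panel that hangs below. A collar, 23 mm diameter, sits at y = 78 to 84 mm. Two upright finger tabs stand on the barrel, each 24 mm wide along x, 6 mm thick along y, tops 58 mm above the axis.
- guard_grip (a point): Where to pinch the tabs from above, closing along the guard's y: at guard x 0, y 0, 38 mm above the axis. The fixed tab's outer face is at y = +18 mm, the pin tab's at y = -30 mm at rest and -18 mm fully pulled back (48 mm over both, 36 mm squeezed to the stop). Grip with 25 to 35 N.
- guard_edge (a point): Middle of the panel's lower edge, 74 mm under the barrel's axis. Panel 130 mm wide, 4 mm thick, lower edge 10 mm thick.
- hinge_pin (a joint): Travel of the sprung pin in m: 0 = out, its 6.4 mm tip standing 12 mm out of the barrel's -y end; 0.012 = fully pulled back, tip flush. The spring drives it out with 2.4 N at 0 and 6 N at 0.012.
- pin_tab (a point): Centre of the outer face of the pin's tab, 38 mm above the barrel's axis; moves with the pin.
- stand: Fixed plywood storage stand, base 110 x 240 mm, with a steel fork of the same shape and size as the polisher's, cheeks up to 40 mm above the hinge line; the guard hangs here at the start, pin through the cheek. Origin on the table under the hinge line; y along the hinge line, z up.
- stand_hinge (a point): Middle of the stand's hinge line, 125 mm above the table: the guard's origin at the start. Rigid; not to be loaded with more than 30 N. Squeezing may shift the guard along its 3 mm play.
- polisher: Fixed bench polisher: grey base 240 x 240 mm; cloth wheel and grey motor (up to 116 mm above the table) behind the hinge line, from 33 mm on at +x in its frame; and a steel fork with two cradles. Origin on the table under the hinge line; y along the hinge line, z up. The guard hangs with its y along this y, collar at the +y end, pin at the -y end.
- polisher_hinge (a point): Nominal middle of the polisher's hinge line, 125 mm above the table, where the guard's origin belongs. The hand-clamped fork truly stands anywhere from 8 mm lower to 8 mm higher, cradles and hole alike (unmeasured: find by touch). It sits on rubber and gives about 1 mm for each 8 N; over 15 N would bend it.
- cradle_collar (a point): Nominal floor of the +y cradle, 8 mm under the hinge line: a U slot open at the top, 12 mm long along y (87 to 99 mm), 19 mm wide along x, with a flared mouth 35 mm wide 17 mm above the hinge line. The guard's collar goes inside it. The guard has 3 mm play each way along y.
- cradle_pin (a point): Nominal floor of the -y cradle, the same slot at y = -87 to -75 mm, for the barrel's pin end.
- cheek_hole (a point): Nominal centre of the 11 mm square hole on the hinge line, for the pin, in the cheek outside the -y cradle (12 mm thick, y = -99 to -87 mm, up to 40 mm above the hinge line, its top bevelled outward).
- loco: Bystander, loose: model locomotive, red frame, green cab, 170 mm long, standing on the track; leave alone
- tender: Bystander, loose: small green and red model tender, 95 x 40 x 52 mm; leave alone
- paint_jar: Bystander, loose: small green paint jar with a white cap, 34 mm across, 45 mm tall; leave alone
- screwdriver: Bystander, loose: screwdriver, 150 mm, lying; leave alone
- chassis: Bystander, loose: dark model chassis, 90 x 44 x 12 mm, lying; leave alone
Mind the look-alikes: they are no part of the job. Leave any green or yellow look-alike of the guard alone.

How it is judged:
By the outcome, as a careful person would: the job done as asked, in the order asked, and still so for the second after the job is handed in, with the robot touching nothing.
It also fails if it takes over 51 s, if anything falls off the work surface, if the arm or the gripper's body presses on something with over 40 N, if the wrist force passes 120 N, or if a joint passes its speed limit or range.

## Working session

There is one attempt and no reset: what is moved stays moved. The work goes in short steps, Python scripts to look and compute and a tool call to move; the robot and the scene stay as the last step left them, time stands still between calls to the robot, and variables do not carry over. Pictures are saved under pics/ and viewed, about 8 in all and at most 12, crops included, and the job is handed in when it is done.

Besides the shell and the picture viewer there is one more tool, called after "Emit:" as a command line: name --argument value ..., lists and objects as JSON in quotes. move_arm: Moves the arm, as the interface text tells. Its arguments: {"type":"object","properties":{"motion":{"type":"array","items":{"type":"object","properties":{"offset":{"type":"array","items":{"type":"number"}},"angular":{"type":"array","items":{"type":"number"}},"jaw":{"type":"number"}}}},"squeeze":{"type":"number"}},"required":["motion"]}

```bash
mkdir -p pics
cat > h.py <<'E'
import numpy as np, cv2
from rig import ctrl
def cap(n,f=None):
    c=ctrl.capture(n)
    if f: cv2.imwrite('pics/'+f,c['img'][:,:,::-1])
    return c
def ray(c,u,v,fish=False):
    K=np.array(c['intrinsics']);R=cv2.Rodrigues(np.array(c['rvec'],float))[0];t=np.array(c['tvec'],float).ravel()
    x=(u-K[0,2])/K[0,0];y=(v-K[1,2])/K[1,1]
    if fish:
        r=np.hypot(x,y);s=np.sin(r)/max(r,1e-9);d=np.array([x*s,y*s,np.cos(r)])
    else: d=np.array([x,y,1.])
    d=R.T@d;return -R.T@t,d/np.linalg.norm(d)
def plane(c,u,v,z,fish=False):
    o,d=ray(c,u,v,fish);return o+d*(z-o[2])/d[2]
def proj(c,P,fish=False):
    K=np.array(c['intrinsics']);R=cv2.Rodrigues(np.array(c['rvec'],float))[0];t=np.array(c['tvec'],float).ravel()
    p=R@np.array(P,float)+t
    if fish:
        r=np.hypot(p[0],p[1]);a=np.arctan2(r,p[2]);x,y=p[:2]/max(r,1e-9)*a
    else: x,y=p[:2]/p[2]
    return np.array([K[0,0]*x+K[0,2],K[1,1]*y+K[1,2]])
E
python3 - <<'E'
from h import *
a=cap('scene','scene.png');b=cap('side','side.png');w=cap('wrist','wrist.png')
for c in(a,b,w):
    o,d=ray(c,320,200);print(o.round(),d.round(2),np.array(c['intrinsics'])[0,0])
print(ctrl.sense(),ctrl.tips_ahead)
E
```

```text
[1577.  515.  999.] [-0.72 -0.37 -0.58] 505.3409411792603
[ 316. 1253.  853.] [ 0.12 -0.85 -0.51] 425.22881010012026
[526.  80. 373.] [ 0.   -0.33 -0.94] 309.70691628693146
{'time_s': 0.15, 'joints': array([-2.23352483e-01,  3.13285160e-01,  1.49822551e+00, -2.60217396e-07,
        1.33099593e+00, -2.23413961e-01]), 'dq': array([-0.00204295, -0.00108053, -0.00444308,  0.00116167,  0.00117913,
       -0.00204727]), 'tau': array([ 1.79854873e-03, -4.12368500e+01, -2.59796566e+01, -1.57318855e-04,
        3.17765021e-03, -3.62555340e-05]), 'eef_pos': array([5.24829132e+02, 5.15284836e-02, 2.41899067e+02]), 'ee_rot': array([-3.86619176e-04,  7.07084949e-01,  7.07128465e-01, -2.43626649e-04]), 'force': array([-0.47640251, -0.26575606,  0.17695548]), 'wrist_torque': array([ 0.02047495, -0.06800092,  0.00123029]), 'grip_width': 1.0034847455613793} 11.0
```

View pics/scene.png

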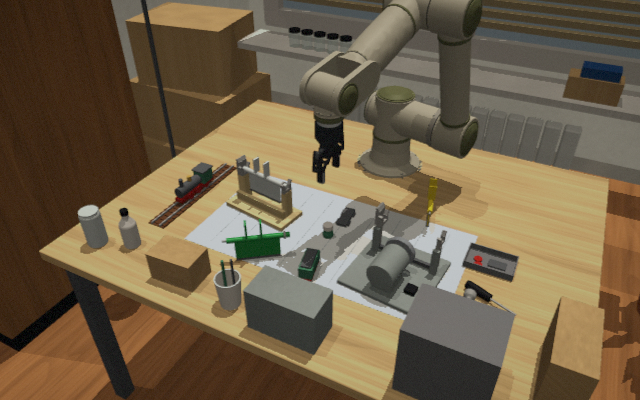

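View pics/wrist.png

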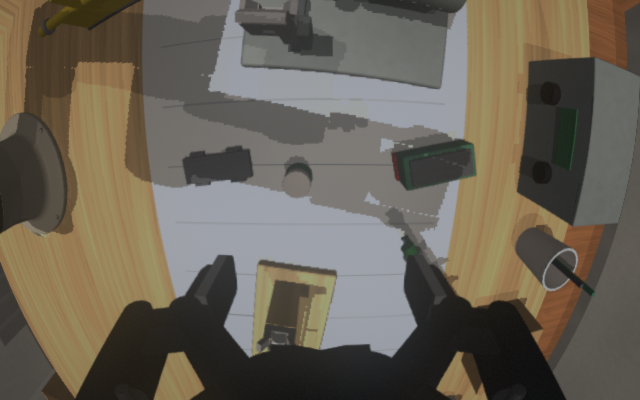

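View pics/side.png

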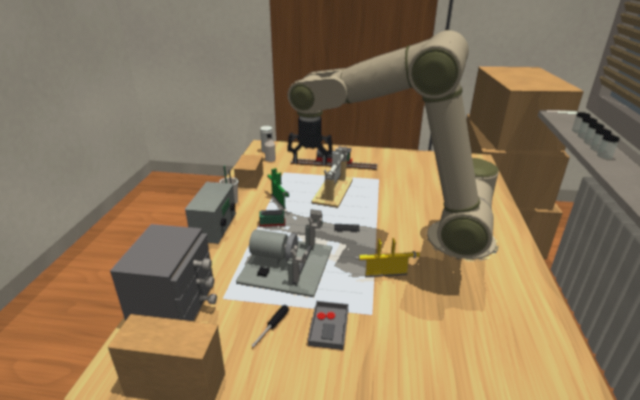

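The scene shows three candidates: the metal guard on the plywood stand (265,185), a green look-alike (258,240) and a yellow one (432,200). The metal one on plywood fits the description. The polisher is at (395,265). I'll confirm with one enlarged crop.

Run:
```python
import cv2,numpy as np
a=cv2.imread('pics/scene.png');f=lambda r,s:cv2.resize(r,None,fx=s,fy=s,interpolation=cv2.INTER_CUBIC)
A=f(a[148:232,222:312],4.4) ; B=f(a[198:311,335:455],3.3)
h=max(A.shape[0],B.shape[0]);A,B=[cv2.copyMakeBorder(x,0,h-x.shape[0],0,0,0) for x in(A,B)]
cv2.imwrite('pics/crop.png',np.hstack([A,B]));print(A.shape,B.shape)
```

```text
(373, 396, 3) (373, 396, 3)
```

View pics/crop.png

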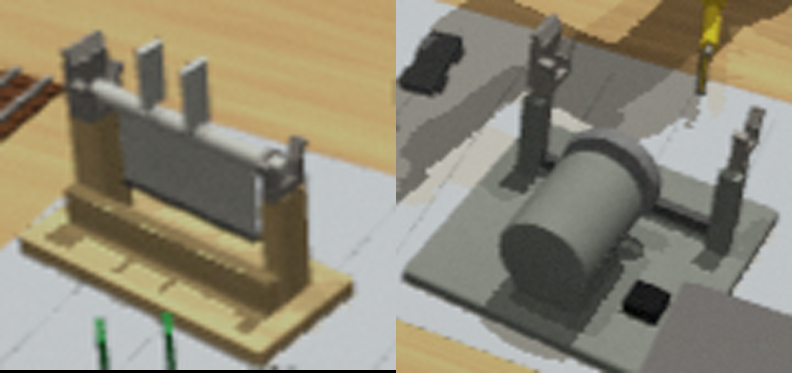

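Confirmed: a grey metal guard hangs on the plywood stand, with its tabs upright, the bulky cheek (pin) at the left end, and the polisher's tall cheek likewise at its left end. I'll make rough positions now and take close wrist views next.

Run:
```python
from h import *
a=cap('scene');w=cap('wrist')
L=lambda x,y:(222+x/4.4,148+y/4.4); P=lambda x,y:(335+(x-396)/3.3,198+y/3.3)
for n,p,z in [('baseL',L(18,243),12),('baseB',L(262,360),10),('baseR',L(353,290),10),('barL',L(95,85),125),('barR',L(270,155),125),('tab1',L(150,40),183),('tab2',L(195,62),183),
 ('tabbase1',L(150,105),133),('cheekPtop',P(550,20),165),('cheekRtop',P(757,108),165),('pL',P(405,275),10),('pR',P(777,215),10),('pcrL',P(556,75),125),('pcrR',P(742,150),125)]:
    print(n,np.round(p),plane(a,*p,z).round())
R=cv2.Rodrigues(np.array(w['rvec']))[0];print(R.round(2))
```

```text
baseL [226. 203.] [ 514. -381.   12.]
baseB [282. 230.] [ 549. -147.   10.]
baseR [302. 214.] [ 449. -129.   10.]
barL [244. 167.] [ 447. -345.  125.]
barR [283. 183.] [ 469. -182.  125.]
tab1 [256. 157.] [ 454. -287.  183.]
tab2 [266. 162.] [ 465. -242.  183.]
tabbase1 [256. 172.] [ 462. -286.  133.]
cheekPtop [382. 204.] [485. 148. 165.]
cheekRtop [444. 231.] [521. 337. 165.]
pL [338. 281.] [672. 104.  10.]
pR [450. 263.] [460. 360.  10.]
pcrL [383. 221.] [504. 164. 125.]
pcrR [440. 243.] [528. 332. 125.]
[[ 1.   -0.    0.  ]
 [-0.   -0.95  0.32]
 [ 0.   -0.32 -0.95]]
```

Emit:
move_arm --motion '[{"offset":[-0.052,-0.013,-0.012],"angular":[0,0,10],"jaw":0.085},{"offset":[-0.104,-0.026,-0.024],"angular":[0,0,20],"jaw":0.085},{"offset":[-0.156,-0.039,-0.036],"angular":[0,0,30],"jaw":0.085},{"offset":[-0.208,-0.052,-0.048],"angular":[0,0,40],"jaw":0.085},{"offset":[-0.262,-0.065,-0.058],"angular":[0,0,50],"jaw":0.085}]'

```text
time_s: 0.88
eef_pos: [459.4, -263.6, 300.8]
ee_rot: [0.0, 0.941, 0.339, 0.0]
force: [0.3, -0.1, 0.3]
grip_width: 0.997
```

Emit:
move_arm --motion '[{"offset":[0,0,0],"angular":[0,0,10],"jaw":0.085},{"offset":[0,0,0],"angular":[0,0,20],"jaw":0.085},{"offset":[0,0,0],"angular":[0,0,30],"jaw":0.085},{"offset":[0,0,0],"angular":[0,0,40],"jaw":0.085},{"offset":[0,0,0],"angular":[0,0,48],"jaw":0.085}]'

```text
time_s: 1.5
eef_pos: [459.9, -262.0, 300.2]
ee_rot: [-0.0, 0.997, -0.072, -0.0]
force: [0.4, -0.3, -0.8]
grip_width: 0.993
```

Run:
```python
from h import *
w=cap('wrist','w2.png');s=ctrl.sense();print(s['eef_pos'],s['ee_rot'],s['joints'],s['time_s'])
```

```text
[ 459.96590783 -261.98128666  300.16442646] [-1.08736229e-04  9.97201601e-01 -7.47592388e-02 -1.10415262e-04] [-7.39271931e-01  2.88072076e-01  1.38058248e+00  3.52061850e-05
  1.47324605e+00  9.81179067e-01] 1.55
```

View pics/w2.png

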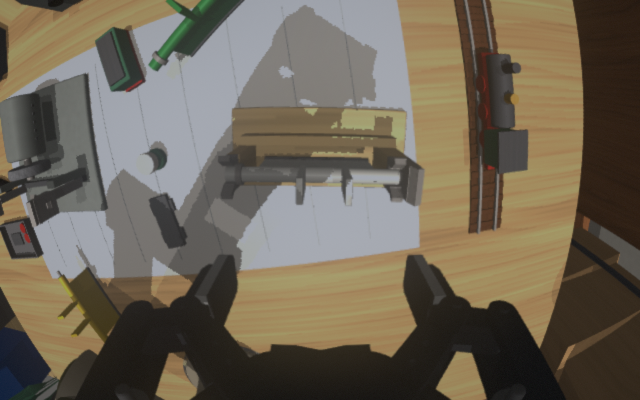

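The wrist view shows the guard horizontal at rows 165–185. Its tabs' tops are at about (300,200) and (348,198), the pin cheek is at right (412,175), and the collar cradle is at left (228,175). An enlarged crop will give exact pixels.

Run:
```python
import cv2
a=cv2.imread('pics/w2.png');cv2.imwrite('pics/c2.png',cv2.resize(a[135:220,210:430],None,fx=3.6,fy=3.6,interpolation=cv2.INTER_CUBIC))
```

```text
(no output)
```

View pics/c2.png

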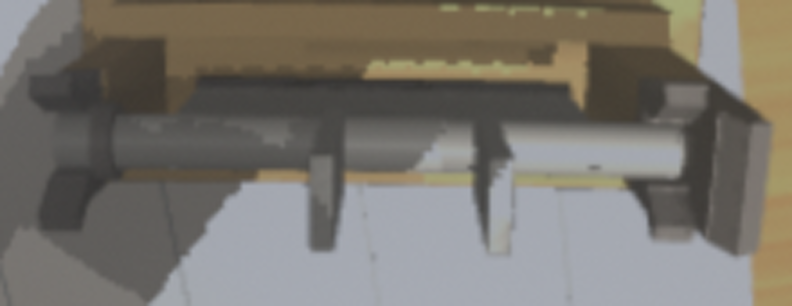

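Run:
```python
from h import *
w=cap('wrist')
f=lambda x,y:(210+x/3.6,135+y/3.6)
t1=plane(w,*f(322,203),183,True);t2=plane(w,*f(499.5,206),183,True)
b1=plane(w,*f(113,142),127,True);b2=plane(w,*f(684,147),127,True)
c1=plane(w,*f(740,180),165,True)
for p in(t1,t2,b1,b2,c1):print(p.round(1))
d=t1-t2;e=b1-b2
print(np.linalg.norm(d),np.degrees(np.arctan2(-d[0],d[1])),np.linalg.norm(e),np.degrees(np.arctan2(-e[0],e[1])))
u=e/np.linalg.norm(e)
print('from tabs',(t1+t2)/2+6*u,'from barrel',b1-78*u,b2+84*u)
```

```text
[ 467.5 -247.3  183. ]
[ 460.6 -288.4  183. ]
[ 478.1 -184.   127. ]
[ 452.  -346.5  127. ]
[ 452.4 -352.1  165. ]
41.639236094538305 -9.593542112408269 164.60136499186436 -9.101210376171087
from tabs [ 465.01818354 -261.92817741  183.        ] from barrel [ 465.72169627 -261.00733892  127.        ] [ 465.31021515 -263.57595394  127.        ]
```

Emit:
move_arm --motion '[{"offset":[-0.012,-0.06,0],"angular":[0,0,0.9],"jaw":0.085},{"offset":[-0.024,-0.12,0],"angular":[0,0,0.9],"jaw":0.085},{"offset":[-0.036,-0.18,0],"angular":[0,0,0.9],"jaw":0.085},{"offset":[-0.048,-0.24,0],"angular":[0,0,0.9],"jaw":0.085},{"offset":[-0.06,-0.3,0],"angular":[0,0,0.9],"jaw":0.085}]'

```text
time_s: 2.22
eef_pos: [441.8, 45.3, 300.4]
ee_rot: [-0.0, 0.997, -0.076, 0.0]
force: [0.4, 0.4, -0.2]
grip_width: 0.994
```

Emit:
move_arm --motion '[{"offset":[-0.01,-0.05,0],"angular":[0,0,0],"jaw":0.085},{"offset":[-0.02,-0.1,0],"angular":[0,0,0],"jaw":0.085},{"offset":[-0.03,-0.15,0],"angular":[0,0,0],"jaw":0.085},{"offset":[-0.038,-0.195,0],"angular":[0,0,0],"jaw":0.085},{"offset":[-0.038,-0.195,0],"angular":[0,0,0],"jaw":0.085}]'

```text
time_s: 2.85
eef_pos: [434.4, 244.1, 300.0]
ee_rot: [-0.0, 0.997, -0.074, -0.0]
force: [0.0, -0.6, 0.4]
grip_width: 0.999
```

Run:
```python
from h import *
import pickle
w=cap('wrist','w3.png');s=ctrl.sense();print(s['eef_pos'],s['ee_rot'],s['time_s'])
pickle.dump(w,open('w3.pkl','wb'))
p=proj(w,[508,246,125],True);print(p)
u,v=map(int,p);a=w['img'][:,:,::-1]
v0=max(0,v-75);u0=u-125
cv2.imwrite('pics/c3.png',cv2.resize(a[v0:v0+150,u0:u0+250],None,fx=3.2,fy=3.2,interpolation=cv2.INTER_CUBIC));print(u0,v0)
```

```text
[434.63984139 242.72353542 299.9773257 ] [ 2.09713107e-04  9.97170538e-01 -7.51717519e-02 -2.87018126e-04] 2.9
[305.22514346 108.14580335]
180 33
```

View pics/c3.png

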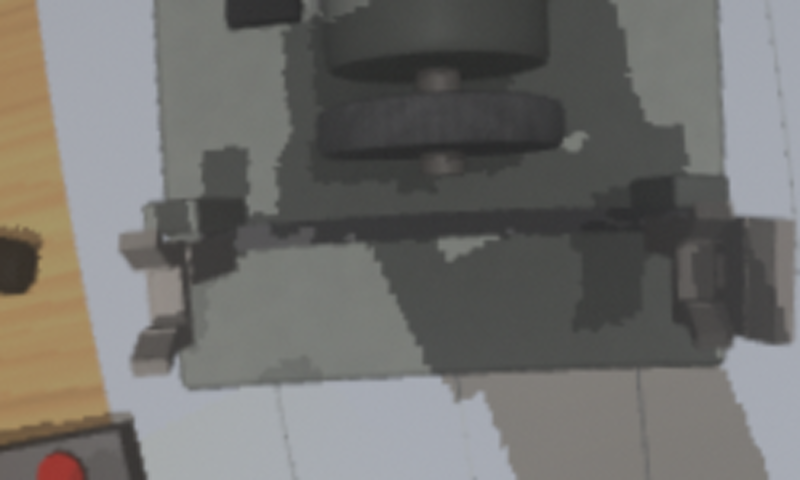

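Run:
```python
import cv2,numpy as np
a=cv2.imread('pics/w3.png').astype(float)
g=np.clip(255*(a/255)**0.55*1.1,0,255).astype(np.uint8)
f=lambda r:cv2.resize(r,None,fx=8,fy=8,interpolation=cv2.INTER_LINEAR)
A=f(g[84:156,212:262]);B=f(g[84:156,375:432]) # origin (212,84),(375,84)
print(A.shape,B.shape);cv2.imwrite('pics/c4.png',cv2.resize(np.hstack([A[:, :392],B[:,:]]),None,fx=.94,fy=.94))
```

```text
(576, 400, 3) (576, 456, 3)
```

View pics/c4.png

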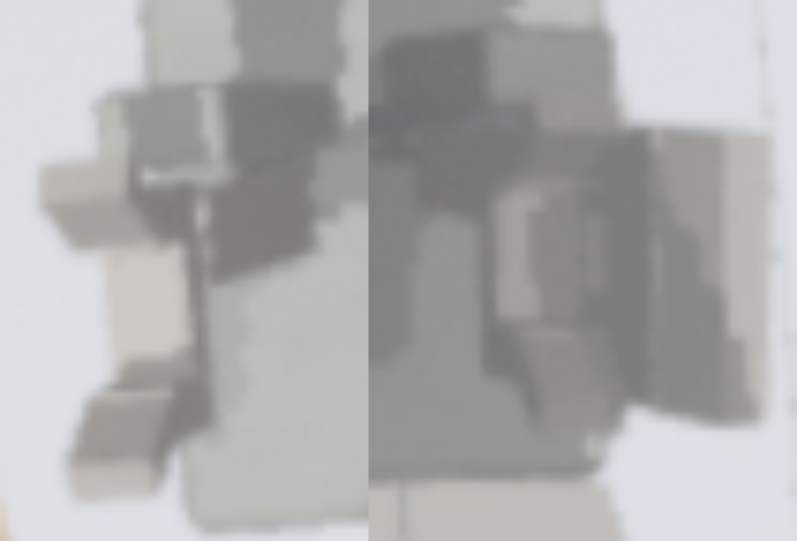

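Run:
```python
from h import *
import pickle
w=pickle.load(open('w3.pkl','rb'))
L=lambda x,y:(212+x/7.52,84+y/7.52);Rr=lambda x,y:(375+(x-368.5)/7.52,84+y/7.52)
q={}
for n,p,z in [('Lup',L(82,200),142),('Llo',L(115,457),142),('Llo_in',L(160,455),142),('Lfloor_lo',L(150,375),117),('Rlo',Rr(582,433),142),('Rfloor_lo',Rr(540,325),117),('Rfl_up',Rr(540,180),117),('Rfl_in',Rr(495,250),117),('cheek_top1',Rr(725,132),165),('cheek_top2',Rr(722,420),165),('cheek_o1',Rr(770,135),160),('wheel',L(0,0),0)]:
    q[n]=plane(w,*p,z,True);print(n,q[n].round(1))
def ya(a,b):d=a-b;return np.degrees(np.arctan2(-d[0],d[1])),np.linalg.norm(d)
print(ya(q['Llo'],q['Rlo']),ya(q['Lfloor_lo'],q['Rfloor_lo']))
d=q['cheek_top1']-q['cheek_top2'];print('cheek',np.degrees(np.arctan2(d[1],d[0])),np.linalg.norm(d))
print(proj(w,[513,232,100],True))
```

```text
Lup [520.5 323.1 142. ]
Llo [487.  325.4 142. ]
Llo_in [486.2 319.4 142. ]
Lfloor_lo [494.9 326.2 117. ]
Rlo [464.6 156.8 142. ]
Rfloor_lo [475.9 155.  117. ]
Rfl_up [495.8 152.8 117. ]
Rfl_in [486.9 160.2 117. ]
cheek_top1 [502.6 141.3 165. ]
cheek_top2 [468.3 145.  165. ]
cheek_o1 [501.5 133.9 160. ]
wheel [563.8 378.    0. ]
(np.float64(-7.5705737110180635), np.float64(170.14477408399011)) (np.float64(-6.336795749705632), np.float64(172.29152407025572))
cheek -6.111638668665984 34.41385742239773
[318.73766418 100.68731805]
```

Polisher hinge estimate: (494, 233), yaw −6.4°, possibly a few mm low. The guard is at (465, −262), yaw −9.2°. I'm going back to the guard.

Emit:
move_arm --motion '[{"offset":[0.013,0.06,0],"angular":[0,0,0.3],"jaw":0.085},{"offset":[0.026,0.12,0],"angular":[0,0,0.3],"jaw":0.085},{"offset":[0.039,0.18,0],"angular":[0,0,0.3],"jaw":0.085},{"offset":[0.052,0.24,0],"angular":[0,0,0.3],"jaw":0.085},{"offset":[0.065,0.3,0],"angular":[0,0,0.3],"jaw":0.085}]'

```text
time_s: 3.52
eef_pos: [452.0, -67.5, 300.6]
ee_rot: [0.0, 0.997, -0.08, 0.0]
force: [1.6, 1.2, 0.2]
grip_width: 0.996
```

Emit:
move_arm --motion '[{"offset":[0.013,0.06,0],"angular":[0,0,0],"jaw":0.085},{"offset":[0.026,0.12,0],"angular":[0,0,0],"jaw":0.085},{"offset":[0.041,0.178,0],"angular":[0,0,0],"jaw":0.085},{"offset":[0.042,0.194,0.03],"angular":[0,0,0],"jaw":0.085},{"offset":[0.042,0.194,0.06],"angular":[0,0,0],"jaw":0.085}]'

```text
time_s: 4.15
eef_pos: [461.9, -265.1, 239.3]
ee_rot: [0.0, 0.997, -0.081, -0.0]
force: [0.2, -0.5, -0.1]
grip_width: 0.994
```

Run:
```python
from h import *
w=cap('wrist','w5.png');s=ctrl.sense();print(s['eef_pos'],s['ee_rot'],s['time_s'],s['force'])
for P in([465.2,-262,183],): print(proj(w,P,True))
cv2.imwrite('pics/c5.png',cv2.resize(w['img'][120:320,170:470,::-1],None,fx=2.6,fy=2.6))
```

```text
[ 460.98037862 -263.40356314  235.34523478] [-0.0019765   0.99672955 -0.08073947 -0.00272676] 4.2 [ 0.42759965 -0.06620872 -4.26514591]
[311.92847425 222.87520351]
```

View pics/c5.png

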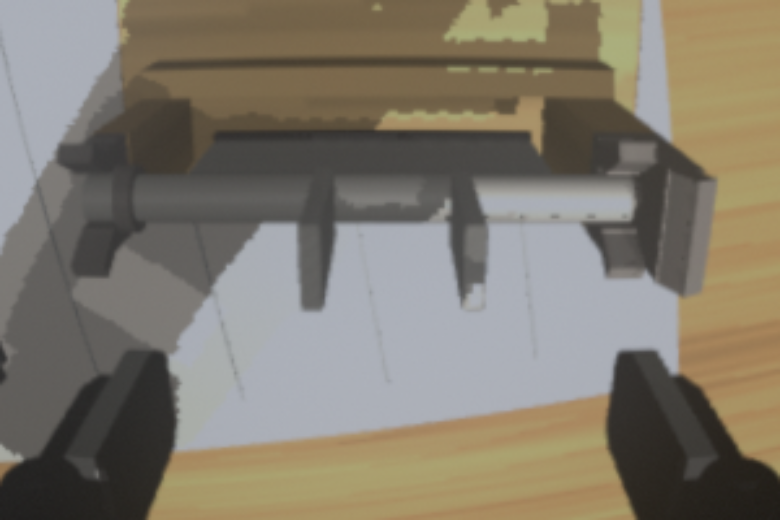

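The picture matches the prediction: the tabs' mid is at px (321,222), within 0.5 mm. Descending now.

Emit:
move_arm --motion '[{"offset":[0.002,-0.001,0.025],"jaw":0.085,"angular":[0,0,0]},{"offset":[0.002,-0.001,0.055],"jaw":0.085,"angular":[0,0,0]},{"offset":[0.002,-0.001,0.075],"jaw":0.085,"angular":[0,0,0]},{"offset":[0.002,-0.001,0.084],"jaw":0.085,"angular":[0,0,0]},{"offset":[0.002,-0.001,0.084],"jaw":0.085,"angular":[0,0,0]}]'

```text
time_s: 4.82
eef_pos: [465.2, -262.4, 156.7]
ee_rot: [0.0, 0.997, -0.08, 0.0]
force: [-0.7, 0.2, 1.2]
grip_width: 1.0
```

Emit:
move_arm --motion '[{"offset":[0,0,0],"jaw":0.06,"angular":[0,0,0]},{"offset":[0,0,0],"jaw":0.05,"angular":[0,0,0]},{"offset":[0,0,0],"jaw":0.042,"angular":[0,0,0]},{"offset":[0,0,0],"jaw":0.034,"angular":[0,0,0]},{"offset":[0,0,0],"jaw":0.03,"angular":[0,0,0]}]' --squeeze 30

```text
time_s: 5.45
eef_pos: [466.1, -262.0, 157.9]
ee_rot: [0.001, 0.997, -0.08, 0.001]
force: [0.3, 3.8, 10.9]
grip_width: 0.416
```

Emit:
move_arm --motion '[{"offset":[0,0,0],"jaw":0.03,"angular":[0,0,0]},{"offset":[0,0,0],"jaw":0.03,"angular":[0,0,0]}]' --squeeze 30

```text
time_s: 5.7
eef_pos: [466.1, -262.0, 157.9]
ee_rot: [0.001, 0.997, -0.08, 0.001]
force: [-0.4, 3.6, 11.1]
grip_width: 0.413
```

Run:
```python
from h import *
w=cap('wrist','w6.png');s=ctrl.sense();print(s['eef_pos'],s['ee_rot'],s['time_s'],s['force'],s['wrist_torque'],s['grip_width'],s['grip_width']*85.4)
```

```text
[ 466.08738708 -262.00415476  157.87355715] [ 5.28152762e-04  9.96791410e-01 -8.00317264e-02  1.23660848e-03] 5.75 [ 0.69932217  3.56881047 10.79733392] [ 0.10028558  0.13334072 -0.10399017] 0.41506875994415027 35.44687209923043
```

Emit:
move_arm --motion '[{"offset":[0,0,-0.003],"jaw":0.03,"angular":[0,0,0]},{"offset":[0,0,-0.006],"jaw":0.03,"angular":[0,0,0]},{"offset":[0,0,-0.012],"jaw":0.03,"angular":[0,0,0]},{"offset":[0,0,-0.02],"jaw":0.03,"angular":[0,0,0]},{"offset":[0,0,-0.03],"jaw":0.03,"angular":[0,0,0]}]'

```text
time_s: 6.38
eef_pos: [465.3, -262.0, 186.9]
ee_rot: [-0.0, 0.997, -0.08, -0.0]
force: [-0.8, 0.0, -2.6]
grip_width: 0.408
```

Emit:
move_arm --motion '[{"offset":[0,0,-0.015],"jaw":0.03,"angular":[0,0,0]},{"offset":[0,0,-0.035],"jaw":0.03,"angular":[0,0,0]},{"offset":[0,0,-0.065],"jaw":0.03,"angular":[0,0,0]},{"offset":[0,0,-0.1],"jaw":0.03,"angular":[0,0,0]},{"offset":[0,0,-0.12],"jaw":0.03,"angular":[0,0,0]}]'

```text
time_s: 7.0
eef_pos: [465.5, -262.1, 309.1]
ee_rot: [0.001, 0.997, -0.08, 0.001]
force: [-0.3, 0.6, -4.0]
grip_width: 0.409
```

Emit:
move_arm --motion '[{"offset":[0,0,0],"jaw":0.03,"angular":[0,0,0]},{"offset":[0,0,0],"jaw":0.03,"angular":[0,0,0]}]'

```text
time_s: 7.25
eef_pos: [465.1, -261.8, 305.5]
ee_rot: [-0.0, 0.997, -0.08, -0.001]
force: [0.3, 0.1, -3.2]
grip_width: 0.411
```

Run:
```python
from h import *
w=cap('wrist','w7.png');s=ctrl.sense();print(s['eef_pos'],s['ee_rot'],s['time_s'],s['force'],s['wrist_torque'],s['grip_width']*85.4)
cv2.imwrite('pics/c7.png',cv2.resize(w['img'][100:400,120:520,::-1],None,fx=1.9,fy=1.9))
```

```text
[ 465.06321009 -261.8205542   305.30311601] [-5.74792660e-04  9.96776331e-01 -8.02248177e-02 -7.70613246e-04] 7.3 [-0.19933821  0.75618883 -3.2453696 ] [-0.06161752 -0.05113159 -0.00179201] 34.71245241864849
```

View pics/c7.png

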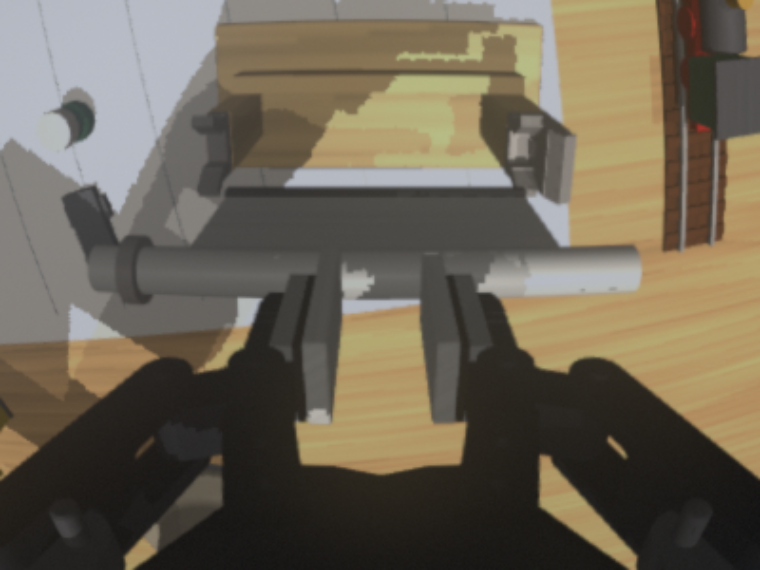

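The guard is held level, its pin flush at the right barrel end, with 3.2 N of weight. Carrying it to the polisher.

Emit:
move_arm --motion '[{"offset":[-0.003,-0.025,0],"jaw":0.03,"angular":[0,0,-0.5]},{"offset":[-0.008,-0.075,0],"jaw":0.03,"angular":[0,0,-1]},{"offset":[-0.0135,-0.13,0],"jaw":0.03,"angular":[0,0,-1.6]},{"offset":[-0.019,-0.185,0],"jaw":0.03,"angular":[0,0,-2.2]},{"offset":[-0.025,-0.24,0],"jaw":0.03,"angular":[0,0,-2.8]}]'

```text
time_s: 7.92
eef_pos: [478.6, -19.4, 305.5]
ee_rot: [-0.0, 0.998, -0.056, -0.001]
force: [0.5, -0.4, -3.7]
grip_width: 0.409
```

Emit:
move_arm --motion '[{"offset":[-0.003,-0.055,0],"jaw":0.03,"angular":[0,0,0]},{"offset":[-0.006,-0.11,0],"jaw":0.03,"angular":[0,0,0]},{"offset":[-0.009,-0.165,0],"jaw":0.03,"angular":[0,0,0]},{"offset":[-0.012,-0.22,0],"jaw":0.03,"angular":[0,0,0]},{"offset":[-0.0134,-0.2542,0],"jaw":0.03,"angular":[0,0,0]}]'

```text
time_s: 8.55
eef_pos: [493.5, 235.3, 305.2]
ee_rot: [0.0, 0.998, -0.055, -0.001]
force: [0.3, -1.5, -2.8]
grip_width: 0.408
```

Emit:
move_arm --motion '[{"offset":[0,0,0.02],"jaw":0.03,"angular":[0,0,0]},{"offset":[0,0,0.04],"jaw":0.03,"angular":[0,0,0]},{"offset":[0,0,0.055],"jaw":0.03,"angular":[0,0,0]},{"offset":[0,0,0.06],"jaw":0.03,"angular":[0,0,0]},{"offset":[0,0,0.06],"jaw":0.03,"angular":[0,0,0]}]'

```text
time_s: 9.18
eef_pos: [494.1, 232.9, 246.4]
ee_rot: [-0.0, 0.998, -0.056, -0.0]
force: [-0.1, 0.5, -3.4]
grip_width: 0.406
```

Run:
```python
from h import *
import pickle
w=cap('wrist','w8.png');sc=cap('scene','s8.png');pickle.dump((w,sc),open('w8.pkl','wb'));s=ctrl.sense();print(s['eef_pos'],s['ee_rot'],s['time_s'],s['force'],s['wrist_torque'],s['grip_width']*85.4)
g=np.clip(255*(w['img'][90:290,120:520,::-1]/255.)**0.6*1.1,0,255).astype(np.uint8)
W=cv2.resize(g,None,fx=2,fy=2,interpolation=cv2.INTER_CUBIC)
S=cv2.resize(sc['img'][180:270,350:470,::-1],None,fx=2,fy=2,interpolation=cv2.INTER_CUBIC)
S=cv2.copyMakeBorder(S,0,0,0,800-S.shape[1],0)
cv2.imwrite('pics/c8.png',np.vstack([W,S]))
```

```text
[494.32677047 232.95955587 246.98445453] [-1.62073528e-04  9.98437147e-01 -5.58830960e-02  5.62976358e-04] 9.275 [-0.31707993 -0.19776203 -4.19536059] [-0.04137017 -0.00766537  0.04687201] 34.954302737102196
```

View pics/c8.png

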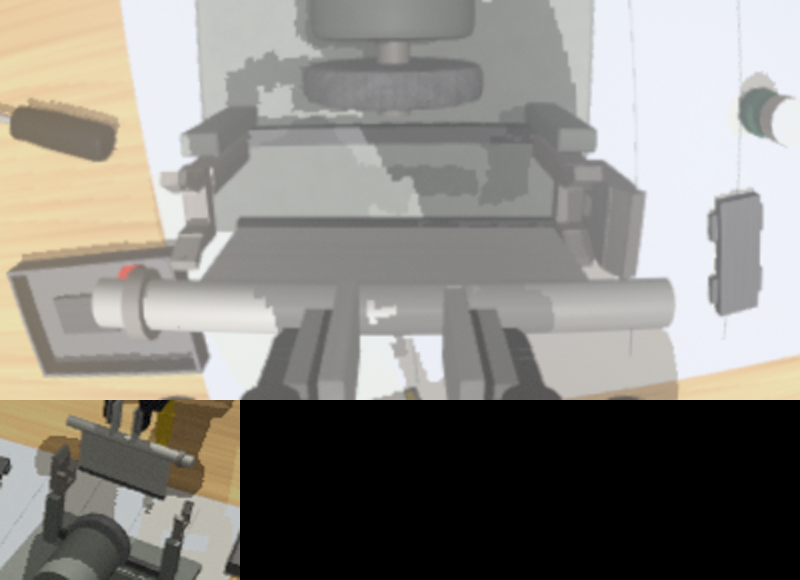

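Run:
```python
from h import *
import pickle
w,sc=pickle.load(open('w8.pkl','rb'))
c,s=np.cos(np.radians(-6.4)),np.sin(np.radians(-6.4))
for dz in(-8,0,8):
  for n,(x,y,z) in dict(Lmouth_lo_in=(-17.5,87,17),Lmouth_lo_out=(-17.5,99,17),Lmouth_up_out=(17.5,99,17),chk_lo=(-17,-90,40),chk_up=(17,-90,40)).items():
    p=proj(w,[494+c*x-s*y,233+s*x+c*y,125+dz+z],True);print(dz,n,((p-[120,90])*2).round())
  for n,(x,y,z) in dict(guardL=(0,96,0),guardR=(0,-84,0)).items():
    p=proj(w,[494+c*x-s*y,233+s*x+c*y,246.5-32.5+z],True);print(n,((p-[120,90])*2).round())
g=cv2.cvtColor(cv2.imread('pics/w8.png'),cv2.COLOR_BGR2GRAY)
f=lambda r:cv2.resize(r,None,fx=7,fy=7,interpolation=cv2.INTER_LINEAR)
A=g[160:232,195:245];B=g[160:232,390:447]
A,B=[np.clip((x.astype(float)/255)**.55*280,0,255).astype(np.uint8) for x in(A,B)]
cv2.imwrite('pics/c9.png',np.hstack([f(A),f(B)]));print(f(A).shape)
```

```text
-8 Lmouth_lo_in [199. 256.]
-8 Lmouth_lo_out [174. 256.]
-8 Lmouth_up_out [165. 180.]
-8 chk_lo [616. 276.]
-8 chk_up [626. 196.]
guardL [ 96. 299.]
guardR [661. 301.]
0 Lmouth_lo_in [193. 263.]
0 Lmouth_lo_out [168. 263.]
0 Lmouth_up_out [158. 185.]
0 chk_lo [622. 284.]
0 chk_up [633. 202.]
guardL [ 96. 299.]
guardR [661. 301.]
8 Lmouth_lo_in [188. 270.]
8 Lmouth_lo_out [162. 270.]
8 Lmouth_up_out [151. 190.]
8 chk_lo [629. 293.]
8 chk_up [640. 209.]
guardL [ 96. 299.]
guardR [661. 301.]
(504, 350)
```

View pics/c9.png

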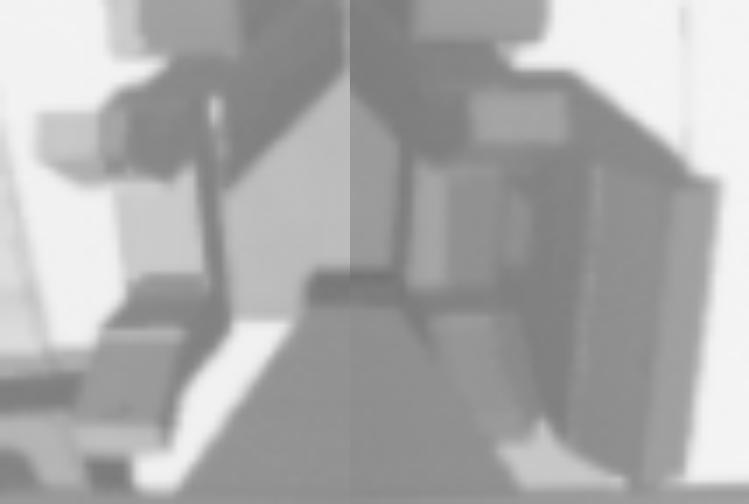

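Emit:
move_arm --motion '[{"offset":[0,0,0.015],"jaw":0.03,"angular":[0,0,-0.7]},{"offset":[0,0,0.03],"jaw":0.03,"angular":[0,0,-0.7]},{"offset":[0,0,0.042],"jaw":0.03,"angular":[0,0,-0.7]},{"offset":[0,0,0.05],"jaw":0.03,"angular":[0,0,-0.7]},{"offset":[0,0,0.05],"jaw":0.03,"angular":[0,0,-0.7]}]'

```text
time_s: 9.9
eef_pos: [493.9, 232.9, 195.7]
ee_rot: [0.0, 0.999, -0.05, -0.001]
force: [0.5, -0.1, -3.6]
grip_width: 0.408
```

Emit:
move_arm --motion '[{"offset":[0,0,0.003],"jaw":0.03,"angular":[0,0,0]},{"offset":[0,0,0.006],"jaw":0.03,"angular":[0,0,0]},{"offset":[0,0,0.009],"jaw":0.03,"angular":[0,0,0]},{"offset":[0,0,0.012],"jaw":0.03,"angular":[0,0,0]},{"offset":[0,0,0.012],"jaw":0.03,"angular":[0,0,0]}]'

```text
time_s: 10.52
eef_pos: [494.0, 233.0, 184.1]
ee_rot: [-0.0, 0.999, -0.05, -0.0]
force: [-0.3, 0.4, -4.4]
grip_width: 0.409
```

Run:
```python
from h import *
w=cap('wrist','w10.png');s=ctrl.sense();print(s['eef_pos'],s['ee_rot'],s['time_s'],s['force'],s['wrist_torque'],s['grip_width']*85.4)
g=np.clip(255*(w['img'][120:300,120:520,::-1]/255.)**0.6*1.1,0,255).astype(np.uint8)
cv2.imwrite('pics/c10.png',cv2.resize(g,None,fx=2,fy=2,interpolation=cv2.INTER_CUBIC))
```

```text
[494.04065856 233.00156055 184.23639557] [-3.66011386e-05  9.98762040e-01 -4.97431594e-02 -6.91990948e-05] 10.575 [-0.03058554 -0.67392344 -3.32175986] [ 0.1197114   0.04531587 -0.03806087] 34.949573675369564
```

I've used all 12 pictures, so I go on by feel. The free-hanging baseline is Fz ≈ −3.5 N.

Emit:
move_arm --motion '[{"offset":[0,0,0.0015],"jaw":0.03,"angular":[0,0,0]},{"offset":[0,0,0.003],"jaw":0.03,"angular":[0,0,0]},{"offset":[0,0,0.004],"jaw":0.03,"angular":[0,0,0]},{"offset":[0,0,0.004],"jaw":0.03,"angular":[0,0,0]}]'

```text
time_s: 11.08
eef_pos: [494.1, 233.0, 180.2]
ee_rot: [-0.0, 0.999, -0.05, -0.0]
force: [-0.1, 1.5, -2.8]
grip_width: 0.411
```

Emit:
move_arm --motion '[{"offset":[0,0,0.001],"jaw":0.03,"angular":[0,0,0]},{"offset":[0,0,0.002],"jaw":0.03,"angular":[0,0,0]},{"offset":[0,0,0.002],"jaw":0.03,"angular":[0,0,0]}]'

```text
time_s: 11.45
eef_pos: [494.1, 233.0, 178.2]
ee_rot: [-0.0, 0.999, -0.05, -0.0]
force: [-0.4, 1.1, -2.6]
grip_width: 0.406
```

Emit:
move_arm --motion '[{"offset":[0,0,0.001],"jaw":0.03,"angular":[0,0,0]},{"offset":[0,0,0.002],"jaw":0.03,"angular":[0,0,0]},{"offset":[0,0,0.002],"jaw":0.03,"angular":[0,0,0]}]'

```text
time_s: 11.82
eef_pos: [494.1, 233.0, 176.3]
ee_rot: [-0.0, 0.999, -0.05, 0.0]
force: [-0.4, 1.0, -2.6]
grip_width: 0.406
```

Run:
```python
from h import *
s=ctrl.sense();print(s['eef_pos'],s['time_s'],s['force'],s['wrist_torque'],s['grip_width']*85.4)
```

```text
[494.06293557 233.01739626 176.25190101] 11.825 [-0.37336452  1.02955611 -2.5965334 ] [ 0.27125002 -0.06872733 -0.0392951 ] 34.69489193636112
```

A small steady +y force of about 1 N suggests the pin end is brushing the cheek. I'll shift 1 mm toward +y and watch.

Emit:
move_arm --motion '[{"offset":[0,-0.001,0],"jaw":0.03,"angular":[0,0,0]},{"offset":[0,-0.001,0],"jaw":0.03,"angular":[0,0,0]}]'

```text
time_s: 12.08
eef_pos: [494.1, 233.9, 176.2]
ee_rot: [0.0, 0.999, -0.05, -0.0]
force: [-1.2, -0.2, -3.9]
grip_width: 0.412
```

Emit:
move_arm --motion '[{"offset":[0,0,0.001],"jaw":0.03,"angular":[0,0,0]},{"offset":[0,0,0.002],"jaw":0.03,"angular":[0,0,0]},{"offset":[0,0,0.002],"jaw":0.03,"angular":[0,0,0]}]'

```text
time_s: 12.45
eef_pos: [494.1, 233.9, 174.2]
ee_rot: [0.0, 0.999, -0.05, -0.0]
force: [-0.3, -0.1, -3.1]
grip_width: 0.406
```

Emit:
move_arm --motion '[{"offset":[0,-0.0015,0.001],"jaw":0.03,"angular":[0,0,0]},{"offset":[0,-0.0015,0.002],"jaw":0.03,"angular":[0,0,0]},{"offset":[0,-0.0015,0.003],"jaw":0.03,"angular":[0,0,0]},{"offset":[0,-0.0015,0.003],"jaw":0.03,"angular":[0,0,0]}]'

```text
time_s: 12.95
eef_pos: [494.3, 235.5, 171.2]
ee_rot: [0.0, 0.999, -0.05, -0.0]
force: [0.2, -0.1, -3.1]
grip_width: 0.406
```

Emit:
move_arm --motion '[{"offset":[0,0,0.001],"jaw":0.03,"angular":[0,0,0]},{"offset":[0,0,0.002],"jaw":0.03,"angular":[0,0,0]},{"offset":[0,0,0.002],"jaw":0.03,"angular":[0,0,0]}]'

```text
time_s: 13.32
eef_pos: [494.3, 235.5, 169.2]
ee_rot: [0.0, 0.999, -0.05, -0.0]
force: [0.3, -0.2, -3.1]
grip_width: 0.412
```

Still hanging free. I'm continuing in 1 to 2 mm steps.

Emit:
move_arm --motion '[{"offset":[0,0,0.001],"jaw":0.03,"angular":[0,0,0]},{"offset":[0,0,0.002],"jaw":0.03,"angular":[0,0,0]},{"offset":[0,0,0.002],"jaw":0.03,"angular":[0,0,0]}]'

```text
time_s: 13.7
eef_pos: [494.3, 235.5, 167.2]
ee_rot: [0.0, 0.999, -0.05, -0.0]
force: [-0.2, -0.1, -3.9]
grip_width: 0.407
```

Emit:
move_arm --motion '[{"offset":[0,0,0.0007],"jaw":0.03,"angular":[0,0,0]},{"offset":[0,0,0.0015],"jaw":0.03,"angular":[0,0,0]},{"offset":[0,0,0.0015],"jaw":0.03,"angular":[0,0,0]}]'

```text
time_s: 14.08
eef_pos: [494.3, 235.5, 165.7]
ee_rot: [0.0, 0.999, -0.05, -0.0]
force: [0.3, 0.1, -3.6]
grip_width: 0.409
```

Emit:
move_arm --motion '[{"offset":[0,0,0.0007],"jaw":0.03,"angular":[0,0,0]},{"offset":[0,0,0.0015],"jaw":0.03,"angular":[0,0,0]},{"offset":[0,0,0.0015],"jaw":0.03,"angular":[0,0,0]}]'

```text
time_s: 14.45
eef_pos: [494.3, 235.5, 164.2]
ee_rot: [0.0, 0.999, -0.05, -0.0]
force: [-0.3, 0.1, -3.7]
grip_width: 0.406
```

Emit:
move_arm --motion '[{"offset":[0,0,0.0007],"jaw":0.03,"angular":[0,0,0]},{"offset":[0,0,0.0015],"jaw":0.03,"angular":[0,0,0]},{"offset":[0,0,0.0015],"jaw":0.03,"angular":[0,0,0]}]'

```text
time_s: 14.82
eef_pos: [494.3, 235.5, 162.7]
ee_rot: [0.0, 0.999, -0.05, -0.0]
force: [-0.7, 0.4, -3.4]
grip_width: 0.409
```

Emit:
move_arm --motion '[{"offset":[0,0,0.0007],"jaw":0.03,"angular":[0,0,0]},{"offset":[0,0,0.0015],"jaw":0.03,"angular":[0,0,0]},{"offset":[0,0,0.0015],"jaw":0.03,"angular":[0,0,0]}]'

```text
time_s: 15.2
eef_pos: [494.3, 235.5, 161.2]
ee_rot: [0.0, 0.999, -0.05, -0.0]
force: [0.1, -0.1, -3.1]
grip_width: 0.409
```

Emit:
move_arm --motion '[{"offset":[0,0,0.0007],"jaw":0.03,"angular":[0,0,0]},{"offset":[0,0,0.0015],"jaw":0.03,"angular":[0,0,0]},{"offset":[0,0,0.0015],"jaw":0.03,"angular":[0,0,0]}]'

```text
time_s: 15.58
eef_pos: [494.3, 235.5, 159.7]
ee_rot: [0.0, 0.999, -0.05, -0.0]
force: [-0.1, 0.9, -2.9]
grip_width: 0.41
```

Emit:
move_arm --motion '[{"offset":[0,0,0.0007],"jaw":0.03,"angular":[0,0,0]},{"offset":[0,0,0.0012],"jaw":0.03,"angular":[0,0,0]},{"offset":[0,0,0.0012],"jaw":0.03,"angular":[0,0,0]}]'

```text
time_s: 15.95
eef_pos: [494.3, 235.5, 158.5]
ee_rot: [0.0, 0.999, -0.05, -0.0]
force: [-0.8, 0.3, -3.1]
grip_width: 0.411
```

Emit:
move_arm --motion '[{"offset":[0,0,0.0007],"jaw":0.03,"angular":[0,0,0]},{"offset":[0,0,0.0012],"jaw":0.03,"angular":[0,0,0]},{"offset":[0,0,0.0012],"jaw":0.03,"angular":[0,0,0]}]'

```text
time_s: 16.32
eef_pos: [494.3, 235.5, 157.3]
ee_rot: [0.0, 0.999, -0.05, -0.0]
force: [0.5, 0.5, -2.6]
grip_width: 0.409
```

Emit:
move_arm --motion '[{"offset":[0,0,0.0007],"jaw":0.03,"angular":[0,0,0]},{"offset":[0,0,0.0012],"jaw":0.03,"angular":[0,0,0]},{"offset":[0,0,0.0012],"jaw":0.03,"angular":[0,0,0]}]'

```text
time_s: 16.7
eef_pos: [494.3, 235.5, 156.1]
ee_rot: [0.0, 0.999, -0.05, -0.0]
force: [0.4, 0.2, -3.6]
grip_width: 0.405
```

Emit:
move_arm --motion '[{"offset":[0,0,0.0007],"jaw":0.03,"angular":[0,0,0]},{"offset":[0,0,0.0012],"jaw":0.03,"angular":[0,0,0]},{"offset":[0,0,0.0012],"jaw":0.03,"angular":[0,0,0]}]'

```text
time_s: 17.08
eef_pos: [494.3, 235.4, 154.9]
ee_rot: [0.0, 0.999, -0.05, -0.0]
force: [0.5, -0.9, -3.1]
grip_width: 0.409
```

Emit:
move_arm --motion '[{"offset":[0,0,0.0007],"jaw":0.03,"angular":[0,0,0]},{"offset":[0,0,0.0012],"jaw":0.03,"angular":[0,0,0]},{"offset":[0,0,0.0012],"jaw":0.03,"angular":[0,0,0]}]'

```text
time_s: 17.45
eef_pos: [494.4, 235.5, 154.0]
ee_rot: [-0.0, 0.999, -0.05, 0.0]
force: [-0.4, 0.5, -1.9]
grip_width: 0.406
```

Fz is beginning to rise. Next come smaller steps.

Emit:
move_arm --motion '[{"offset":[0,0,0.0005],"jaw":0.03,"angular":[0,0,0]},{"offset":[0,0,0.0005],"jaw":0.03,"angular":[0,0,0]}]'

```text
time_s: 17.7
eef_pos: [494.4, 235.5, 153.6]
ee_rot: [-0.0, 0.999, -0.05, 0.0]
force: [-0.5, 1.2, 0.8]
grip_width: 0.413
```

Run:
```python
from h import *
s=ctrl.sense();print(s['eef_pos'],s['time_s'],s['force'],s['wrist_torque'],s['grip_width']*85.4)
```

```text
[494.42904771 235.51324685 153.55664024] 17.7 [-0.46386159  1.20080928  0.79777814] [-0.20389443  0.08025404 -0.02691457] 35.230881812023306
```

Emit:
move_arm --motion '[{"offset":[0,0,0.0005],"jaw":0.03,"angular":[0,0,0]},{"offset":[0,0,0.0005],"jaw":0.03,"angular":[0,0,0]}]'

```text
time_s: 17.95
eef_pos: [494.5, 235.6, 153.1]
ee_rot: [-0.0, 0.999, -0.05, 0.0]
force: [-0.7, 1.3, 3.1]
grip_width: 0.41
```

Run:
```python
from h import *
s=ctrl.sense();print(s['eef_pos'],s['time_s'],s['force'],s['wrist_torque'],s['grip_width']*85.4)
```

```text
[494.45273726 235.55216784 153.12511029] 17.95 [-0.69013375  1.30869787  3.05287603] [-0.22938007  0.22015511 -0.06799735] 35.01414960139609
```

Emit:
move_arm --motion '[{"offset":[0,0,0.0004],"jaw":0.03,"angular":[0,0,0]},{"offset":[0,0,0.0004],"jaw":0.03,"angular":[0,0,0]}]'

```text
time_s: 18.2
eef_pos: [494.5, 235.6, 152.7]
ee_rot: [-0.0, 0.999, -0.05, 0.0]
force: [-0.3, 2.2, 5.5]
grip_width: 0.409
```

Run:
```python
from h import *
s=ctrl.sense();print(s['eef_pos'],s['time_s'],s['force'],s['wrist_torque'],s['grip_width']*85.4)
```

```text
[494.48092114 235.55074478 152.71169919] 18.2 [-0.29413844  2.15138195  5.504358  ] [-0.33402424  0.25007551 -0.085582  ] 34.96995470883015
```

Contact is about 9 N, with the torque biased to the pin end. I'll tilt the collar end down slightly to check that both ends rest.

Emit:
move_arm --motion '[{"offset":[0,0,0],"jaw":0.03,"angular":[-0.4,0,0]},{"offset":[0,0,0],"jaw":0.03,"angular":[-0.4,0,0]}]'

```text
time_s: 18.45
eef_pos: [494.5, 235.7, 152.6]
ee_rot: [0.003, 0.999, -0.05, 0.0]
force: [-1.3, 1.5, 5.7]
grip_width: 0.406
```

Run:
```python
from h import *
s=ctrl.sense();print(s['eef_pos'],s['ee_rot'],s['time_s'],s['force'],s['wrist_torque'],s['grip_width']*85.4)
```

```text
[494.49709339 235.65987669 152.60918724] [ 3.25470465e-03  9.98754942e-01 -4.97790386e-02  1.44911616e-04] 18.45 [-1.31410616  1.49677627  5.65913655] [ 0.36817412  0.12768899 -0.07399467] 34.67440048705469
```

Fz is unchanged while the torque swung from −0.33 to +0.37 N·m, so both ends rest in the cradles. I'll halve the tilt, ease the load slightly and let go.

Emit:
move_arm --motion '[{"offset":[0,0,-0.0003],"jaw":0.03,"angular":[0.2,0,0]},{"offset":[0,0,-0.0003],"jaw":0.03,"angular":[0.2,0,0]}]'

```text
time_s: 18.7
eef_pos: [494.4, 235.6, 152.7]
ee_rot: [0.002, 0.999, -0.05, 0.0]
force: [0.5, 2.9, 4.0]
grip_width: 0.412
```

Run:
```python
from h import *
s=ctrl.sense();print(s['eef_pos'],s['time_s'],s['force'],s['wrist_torque'],s['grip_width']*85.4)
```

```text
[494.42820849 235.59497896 152.74910086] 18.7 [0.45227219 2.92416354 3.95780334] [ 0.17823705 -0.04033075 -0.06569446] 35.14388549021507
```

Emit:
move_arm --motion '[{"offset":[0,0,0],"jaw":0.038,"angular":[0,0,0]},{"offset":[0,0,0],"jaw":0.042,"angular":[0,0,0]},{"offset":[0,0,0],"jaw":0.047,"angular":[0,0,0]},{"offset":[0,0,0],"jaw":0.054,"angular":[0,0,0]},{"offset":[0,0,0],"jaw":0.062,"angular":[0,0,0]}]'

```text
time_s: 19.32
eef_pos: [494.3, 235.6, 152.7]
ee_rot: [0.002, 0.999, -0.05, -0.0]
force: [0.3, -0.8, 0.2]
grip_width: 0.727
```

Emit:
move_arm --motion '[{"offset":[0,0,0],"jaw":0.075,"angular":[0,0,0]},{"offset":[0,0,0],"jaw":0.085,"angular":[0,0,0]},{"offset":[0,0,0],"jaw":0.085,"angular":[0,0,0]},{"offset":[0,0,0],"jaw":0.085,"angular":[0,0,0]}]'

```text
time_s: 19.82
eef_pos: [494.3, 235.5, 152.7]
ee_rot: [0.002, 0.999, -0.05, -0.0]
force: [0.6, 0.1, 0.3]
grip_width: 0.997
```

Run:
```python
from h import *
w=cap('wrist','w11.png')
s=ctrl.sense();print(s['eef_pos'],s['time_s'],s['force'],s['wrist_torque'],s['grip_width']*85.4)
```

```text
[494.30655581 235.47619601 152.69794356] 19.875 [ 0.05965975 -0.04206032  0.00873463] [0.0531194  0.02056897 0.00879961] 84.9544043903563
```

Released with zero force. Backing off straight up, then a numeric check of the pin tab's position.

Emit:
move_arm --motion '[{"offset":[0,0,-0.01],"jaw":0.085,"angular":[0,0,0]},{"offset":[0,0,-0.025],"jaw":0.085,"angular":[0,0,0]},{"offset":[0,0,-0.045],"jaw":0.085,"angular":[0,0,0]},{"offset":[0,0,-0.065],"jaw":0.085,"angular":[0,0,0]},{"offset":[0,0,-0.08],"jaw":0.085,"angular":[0,0,0]}]'

```text
time_s: 20.5
eef_pos: [494.6, 235.8, 234.6]
ee_rot: [0.001, 0.999, -0.05, 0.001]
force: [0.4, 0.3, -0.8]
grip_width: 0.995
```

Emit:
move_arm --motion '[{"offset":[0,0,0],"jaw":0.085,"angular":[-0.2,0,0]},{"offset":[0,0,0],"jaw":0.085,"angular":[-0.2,0,0]}]'

```text
time_s: 20.75
eef_pos: [494.1, 235.7, 232.1]
ee_rot: [0.004, 0.999, -0.05, -0.001]
force: [-0.6, 0.3, 0.3]
grip_width: 0.995
```

Run:
```python
from h import *
w=cap('wrist','w12.png');sc=cap('scene','s12.png')
s=ctrl.sense();print(s['eef_pos'],s['time_s'],s['force'],s['joints'].round(2))
c,sn=np.cos(np.radians(-5.7)),np.sin(np.radians(-5.7))
W=lambda x,y,z:[494.4+c*x-sn*y,235+sn*x+c*y,120.5+z]
for n,P in dict(fix=(0,15,58),pin_out=(0,-27,58),pin_in=(0,-15,58),fix_lo=(-10,15,58),pin_lo=(-10,-27,58),barL=(0,96,0),barR=(0,-84,0)).items(): print(n,proj(w,W(*P),True).round(1))
g=cv2.cvtColor(w['img'],cv2.COLOR_RGB2GRAY)
v=int(round(proj(w,W(-10,-6,58),True)[1]))
for r in(v-12,v-6,v-2):print(r,'cols 275..', *g[r,275:375])
print('ref w5');g5=cv2.cvtColor(cv2.imread('pics/w5.png'),cv2.COLOR_BGR2GRAY)
print(*g5[225,275:375])
```

```text
[494.07614946 235.68962212 231.94649109] 20.85 [ 0.07023804 -0.5862659  -0.13516161] [ 0.23  0.37  1.44 -0.01  1.33  1.91]
fix [294.8 227.5]
pin_out [358.7 227.2]
pin_in [340.5 227.4]
fix_lo [295.2 241.1]
pin_lo [357.9 240.8]
barL [206.9 199.1]
barR [415.5 198.5]
229 cols 275.. 187 187 187 187 187 186 187 186 186 186 186 184 169 114 103 102 102 102 102 103 97 85 81 112 153 182 185 185 185 185 186 186 186 186 185 186 185 186 187 186 186 186 186 186 187 186 183 177 185 186 187 186 186 186 186 187 186 186 187 186 186 186 185 186 186 184 170 147 134 131 132 129 110 88 77 79 91 112 118 119 120 118 114 99 101 121 131 132 131 131 131 131 131 131 131 131 131 131 131 130
235 cols 275.. 187 187 187 187 186 187 187 187 188 187 186 185 173 124 107 104 103 103 102 103 100 90 98 139 182 186 185 186 186 186 186 186 185 185 186 186 185 186 186 186 187 187 187 187 187 186 183 179 180 184 186 186 186 186 186 186 186 186 186 186 186 187 186 186 186 185 185 185 176 157 137 131 130 114 94 84 100 119 121 117 106 99 97 97 103 122 131 131 131 131 131 131 131 131 131 131 131 131 130 130
239 cols 275.. 187 187 186 187 187 186 187 187 188 187 187 186 176 128 108 104 105 105 103 103 99 97 130 167 184 186 185 186 187 186 185 186 187 186 185 186 186 186 185 186 186 186 187 187 187 186 186 183 177 184 186 186 186 186 186 187 186 186 185 187 186 186 186 185 186 186 186 186 186 186 174 143 133 131 117 99 93 95 95 94 94 95 95 97 104 123 131 132 131 131 131 131 131 131 131 131 131 131 131 131
ref w5
174 174 174 174 175 174 175 175 172 153 122 98 96 96 96 97 97 94 86 73 82 129 160 173 176 175 174 175 175 176 175 175 175 175 174 172 169 174 175 175 175 176 175 175 174 175 175 175 176 175 175 176 175 175 176 175 176 175 176 176 175 175 175 176 175 175 175 175 174 158 120 83 76 87 93 94 94 94 95 95 96 120 158 173 176 176 175 175 175 175 175 176 176 176 175 175 173 160 166 175
```

The tab gap is 63 px, against 62.7 px at rest on the stand (about 45 if squeezed), so the pin is fully out. A last check that nothing else moved, then I hand in.

Run:
```python
from h import *
w=cap('wrist');a=cv2.imread('pics/w12.png').astype(int)
print('wrist change since release',np.abs(w['img'][:,:,::-1].astype(int)-a).max(axis=2)[150:300,200:450].mean())
for f in('scene',):
    d=np.abs(cap(f)['img'][:,:,::-1].astype(int)-cv2.imread(f'pics/{f}.png').astype(int)).max(axis=2)
    m=cv2.morphologyEx((d>40).astype(np.uint8),cv2.MORPH_OPEN,np.ones((3,3)))
    n,_,st,_=cv2.connectedComponentsWithStats(m)
    print(f,[tuple(map(int,x)) for x in st[1:] if x[4]>25])
ctrl.finish_job()
```

```text
wrist change since release 1.0538133333333333
scene [(352, 0, 66, 52, 1482), (470, 0, 39, 14, 319), (425, 3, 31, 13, 198), (409, 12, 55, 102, 2593), (472, 32, 28, 12, 170), (395, 47, 6, 5, 26), (332, 51, 20, 12, 86), (345, 52, 15, 9, 70), (370, 55, 23, 14, 168), (455, 57, 6, 5, 28), (307, 58, 72, 34, 1115), (471, 59, 19, 8, 115), (428, 66, 9, 6, 42), (470, 68, 18, 19, 283), (400, 73, 12, 30, 199), (410, 81, 29, 11, 230), (338, 83, 20, 31, 364), (300, 89, 18, 11, 108), (470, 92, 13, 28, 218), (401, 105, 37, 18, 442), (312, 112, 32, 72, 1611), (367, 124, 7, 5, 28), (388, 139, 78, 65, 2457), (436, 140, 38, 19, 464), (243, 158, 38, 45, 804), (356, 170, 6, 5, 26), (454, 189, 7, 9, 45), (278, 196, 97, 84, 2281), (378, 199, 30, 12, 179), (429, 204, 23, 26, 443), (397, 222, 43, 35, 652), (382, 231, 13, 8, 60), (364, 244, 42, 25, 433), (359, 270, 9, 18, 115), (396, 272, 22, 24, 188)]
the job is handed in; nothing more can be done
```

The guard now hangs in both cradles of the polisher's fork with the pin sprung out. The job is handed in at about 21 s of the 51 s allowed.

**What I did**
- **Removal:** I squeezed the tabs with 30 N to the stop. The jaw opening read about 35 mm. I lifted the guard straight out and carried it over to the polisher.
- **Lowering:** I lowered it by feel. A light brush of about 1 N, apparently against the pin cheek, led me to shift it 2.5 mm along +y. It touched down about 4 mm under the nominal height, with at most about 9 N of contact.
- **Resting check:** Tilting it 0.4° moved the load from one end to the other with no change in total force, so both ends were resting. I then eased off and let go.

**Last checks**
- **Pin:** After release the tab spacing in the wrist image was 63 px. It was 62.7 px at rest on the stand and would be about 45 px squeezed, so the pin is fully out.
- **Arm:** The force was near zero and the gripper stands well above the guard.

**What disagreed or was not seen**
- The final image puts the guard roughly 2 mm further along +y than I assumed, which is within its play.
- I had used all 12 pictures, so the pin in its hole is inferred from the tab spacing, not seen directly.
- The before-and-after scene comparison could not clear the bystanders. Changes from the arm and its shadow covered much of the picture, including the area around the tender and paint jar. I felt no unexpected contact on the way.

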